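# Clear the slide box off the counting turntable

## Task

The little hinged slide box has been left standing open on the counting turntable, under the bench magnifier. Lift it off the freely turning table without upsetting the dish of eggs that shares it or knocking the magnifier, fold its lid fully shut, and put it away upright in its fitted well in the storage case, right down on the well's floor. Leave the loose things around where they are.

Things in the scene. Friction and masses are not known exactly. Their poses are not given: they have to be found in the camera images.
- slide_box: small white plastic box with hinged lid, 60 (own x) x 44 (own y) mm, base 28 mm high, 36 mm with the lid shut, sides flush, about 0.15 kg. Origin: centre of the underside; z up. Hinge along y on the top of the +x side, which at the start points away from the robot. Light hinge friction holds the lid at any angle (0.3 N at half length moves it).
- slide_box_lid (a joint): angle of the box's lid: 0 shut, 1.57 standing upright, up to 2.4 leaning back. The lid is 60 x 44 x 8 mm.
- lid_edge (a point): middle of the lid's free edge (at mid thickness), 60 mm from the hinge line
- lid_hinge (a point): middle of the lid's hinge line: 30 mm towards own x from the box's centre, 28 mm above its underside
- turntable_base: fixed foot of the counting turntable. Origin on the turning axis, on the tabletop. Its aluminium disc with black rubber top is 210 mm across, flat, top 45 mm above the tabletop; it turns freely at the lightest push.
- turntable (a joint): angle of the turntable's disc (free, no stops in use)
- turntable_top (a point): centre of the disc's top surface
- magnifier: fixed white bench magnifier. Origin on the tabletop, on the turntable's axis, under the centre of its round head: 180 mm across, 26 mm thick, underside 215 mm above the tabletop. It hangs over the slide box and blocks a tool from straight above; reach in tilted below its near edge. A 16 mm post stands 150 mm from the axis along its own x (far side).
- petri_dish: clear round dish with dark eggs, 58 mm across, 12 mm high, loose on the far half of the turntable. Origin: centre of the underside.
- storage_case: fixed open storage case: grey padded block with its top 40 mm above the tabletop, own x -65 to +42, y -85 to +85 mm, in a frame 42 mm high; z up. Origin on the tabletop under the well's centre; a groove on the -x side holds a scalpel. The case's lid stands upright to 87 mm, front face at own x = +43 mm, too near for the slide box to go in with its lid leaning back.
- case_well (a point): centre of the floor of the case's well, 28 mm above the tabletop. The well is 70 mm along the case's own x, 54 mm along own y and 12 mm deep, with small chamfers; the box goes in with its 60 mm along the case's x, either way round.
- tally_counter: round grey hand tally counter, 43 x 64 x 22 mm, loose bystander. Origin: underside.
- tape_roll: roll of tan tape, 96 mm across, 25 mm high, loose bystander. Origin: centre of the underside.
- lead_weight: small dark conical weight, 26 mm across, 21 mm high, loose bystander. Origin: centre of the underside.
- stopper: small brown conical stopper, 22 mm across, 20 mm high, loose bystander. Origin: centre of the underside.

How it is judged:
By the outcome, as a careful person would: the job done as asked, in the order asked, and still so for the second after the job is handed in, with the robot touching nothing.
It also fails if it takes over 72 s, if anything falls off the work surface, if the arm or the gripper's body presses on something with over 40 N, if the wrist force passes 120 N, or if a joint passes its speed limit or range.

## Robot

A 7-joint arm with a two-finger parallel gripper is mounted at the origin on a cart in front of the work surface, level with it; the furniture and walls round the work are solid. World frame = base frame: x ahead of the robot, y to its left, z up, the work surface at z = 0. Lengths are in m, angles in rad, forces in N, time in s.
With the tool pointing down it reaches from about 0.425 to 0.925 m from the base axis. Payload 6.8 kg.
Tool frame: the origin (TCP) lies on the front face of the gripper's body, between the roots of the fingers; the fingertips stand 73 mm ahead of it and the grasp point (between the pads) lies 54 mm ahead of it (env.nose_length is the distance from the TCP to the fingertips, in m); z points along the fingers, y is the direction in which the jaws open and shut (so a half turn about z gives the same grasp; the last joint's range is limited). The gripper opens to 85 mm and grips with 20 to 120 N. Pads are 22 mm wide; open, the fingers measure 114 mm over their backs; the gripper's body (76 mm by 85 mm) begins 54 mm behind the grasp point. The pads swing forward as they close: fully open they stand 13 mm farther back than shut.
Start: joints at [-1.224, 0.477, 0.022, 1.555, -0.011, 1.109, -0.083], TCP at [0.297, 0.606, 0.304] pointing down, gripper open.
Joint ranges: [-2.96, 2.96], [-0.34, 2.1], [-1.41, 1.46], [0.24, 2.44], [-1.37, 4.51], [0.17, 1.92], [-2.96, 2.96]. Speed limits (rad/s): [2.39, 2.39, 3.14, 3.14, 3.14, 3.14, 3.14].

## Interface

Orientations are given as a unit quaternion [w, x, y, z].
In Python, from cell import env, kin, camera, calibration, job gives the robot as it stands. The module is installed in compiled form; this text tells all that it offers. Calls block until the motion is done:
- env.reach(position, orientation): joint-space move of the TCP to a pose.
- env.movel(position, velocity=0.15, rot=None, stop_force=None): straight line of the TCP; rot=None keeps the orientation; velocity is the mean speed in m/s. With stop_force (N) it stops when the force on the tool has changed by that much, and returns True; else False.
- env.goto_joints(angles): joint-space move.
- env.grip(opening, f_grip=None): finger opening in m; f_grip is the grip in N (None keeps the last); returns when the fingers have stopped.
- env.dwell(seconds).
- kin.inverse_kinematics(position, orientation): joint angles nearest the present ones, or None.
- env.get_state(): the state.
- camera(name): name is "scene" or "top" or "wrist"; returns (picture, depth): 384x512x3 uint8, blue, green, red; 384x512 float32, m along the optical axis (not along the pixel's ray), 0 where there is no reading.
- calibration(name): a dict with "fx", "fy", "cx", "cy" (pixels), "rvec" (rotation vector, rad) and "tvec" (3), from world to camera coordinates, as OpenCV has them. Camera axes: x right, y down, z forward; pixel columns grow to the right and rows downward; lengths in m; the calibration is good to about 2 mm. A picture is of the moment at which its call begins: read the wrist's pose just before it. calibration takes no time and is no camera call; for the wrist camera it gives the pose at the moment of the call.
A pose or a line that the arm cannot do raises env.PlanningError and nothing moves.
- job.job_done(): hands the job in, once; it reports no verdict.
The state is a dict: "time": time; "qpos": joint angles; "joint_velocities": joint speeds; "joint_torque": joint torques, N m; "tcp_pos": TCP position; "orientation": TCP orientation; "force": force on the tool from outside, world axes, zero at the start; "torque": the same for the moment, N m; "opening": finger opening in m.
Only numpy, scipy, OpenCV 4.12 (cv2) and the standard library are available. Lean on these libraries where they do the work, as an engineer would, in place of code of your own. Each camera call takes 0.05 s, during which the arm holds its last target.

## Working session

There is one attempt and no reset: what is moved stays moved. The work goes in short steps, each a Python script; the robot and the scene stay as the last script left them, time stands still between calls to the robot, and variables do not carry over. Pictures are saved under pics/ and viewed, and the job is handed in when it is done.

```bash
ls; mkdir -p pics; cat > h.py <<'E'
import numpy as np, cv2
from cell import env, kin, camera, calibration, job
def cal(n):
    c=calibration(n); K=np.array([[c['fx'],0,c['cx']],[0,c['fy'],c['cy']],[0,0,1.]])
    R=cv2.Rodrigues(np.array(c['rvec'],float))[0]; t=np.array(c['tvec'],float).ravel()
    return K,R,t
def ray(C,u,v,z):
    K,R,t=C; d=R.T@np.linalg.inv(K)@np.array([u,v,1.]); o=-R.T@t
    return o+d*(z-o[2])/d[2]
def cloud(C,dep):
    K,R,t=C; v,u=np.mgrid[:dep.shape[0],:dep.shape[1]]
    p=np.stack([(u-K[0,2])/K[0,0]*dep,(v-K[1,2])/K[1,1]*dep,dep],-1)
    return (p-t)@R
def proj(C,P):
    K,R,t=C; q=K@(R@np.asarray(P)+t); return q[:2]/q[2]
E
python3 - <<'E'
from h import *
for n in ("scene","top","wrist"):
    C=cal(n); im,d=camera(n); np.savez(f'/tmp/{n}0.npz',im=im,d=d,K=C[0],R=C[1],t=C[2]); cv2.imwrite(f'pics/{n}0.png',cv2.resize(im,(800,600)))
    print(n,C[0][0,0],-C[1].T@C[2],C[1][2])
s=env.get_state();print(s['time'],s['tcp_pos'],s['orientation'],s['force'],env.nose_length)
E
```

```text
pics
scene 401.6573426537342 [ 0.09631763 -0.66406961  0.55778398] [ 0.54403315  0.69627206 -0.46822339]
top 479.2783430191988 [ 0.02004878 -0.1482341   0.89298787] [ 0.58687854  0.17118442 -0.79137189]
wrist 321.4207286065085 [0.23517945 0.63691646 0.37263114] [ 0.23718799 -0.11702059 -0.96438998]
0.15 [0.29637924 0.60607892 0.3031438 ] [-9.58752641e-05  2.25455902e-01  9.74253121e-01 -6.95188022e-04] [-0.12351705  0.06108569  0.57990765] 0.0726
```

View pics/scene0.png

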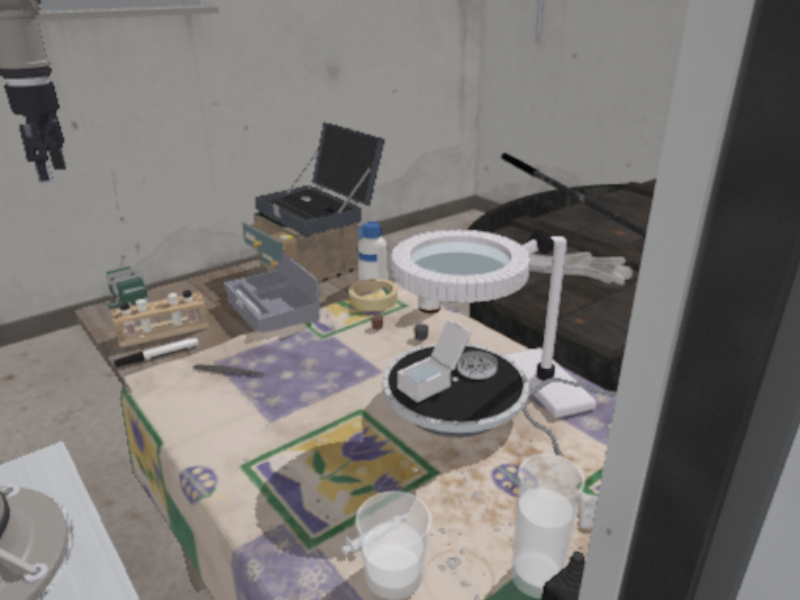

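View pics/top0.png

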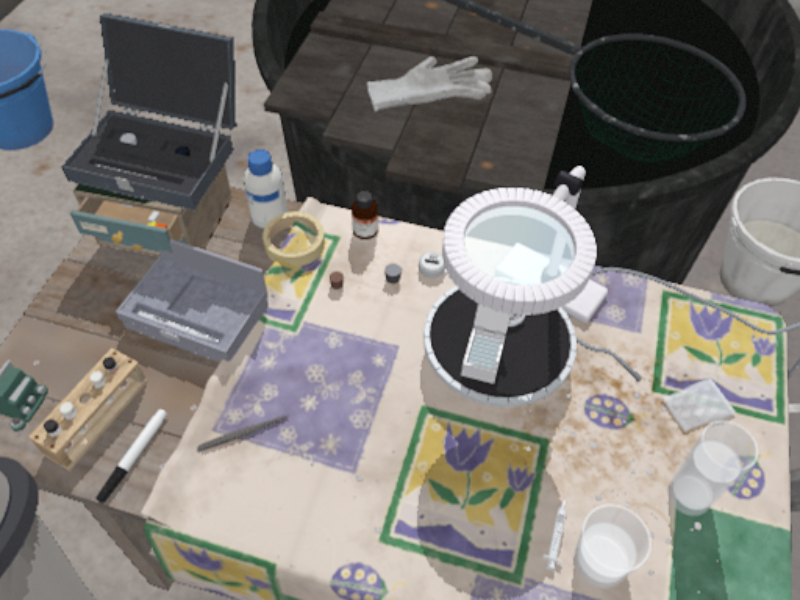

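View pics/wrist0.png

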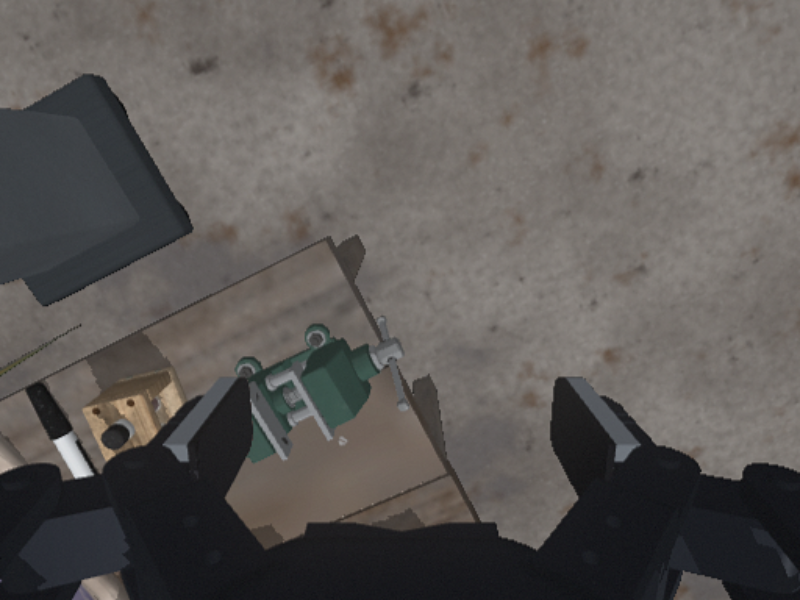

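The scene view shows the open box at about (430,375), the dish at (477,365) and the magnifier head at (460,262). In the top view the box is at (485,355) and the case at (190,305). Next I'll crop these and take measurements.

```bash
python3 - <<'E'
import numpy as np,cv2
a=np.load('/tmp/top0.npz')['im'];b=np.load('/tmp/scene0.npz')['im']
A=cv2.resize(a[110:270,260:380],None,fx=4,fy=4,interpolation=cv2.INTER_CUBIC)[:600]
B=cv2.resize(b[140:280,230:350],None,fx=4,fy=4,interpolation=cv2.INTER_CUBIC)
cv2.imwrite('pics/topz.png',A);cv2.imwrite('pics/scz.png',B)
cv2.imwrite('pics/topc.png',cv2.resize(a[140:250,60:260],None,fx=4,fy=4,interpolation=cv2.INTER_CUBIC))
E
```

```text
(no output)
```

View pics/topz.png

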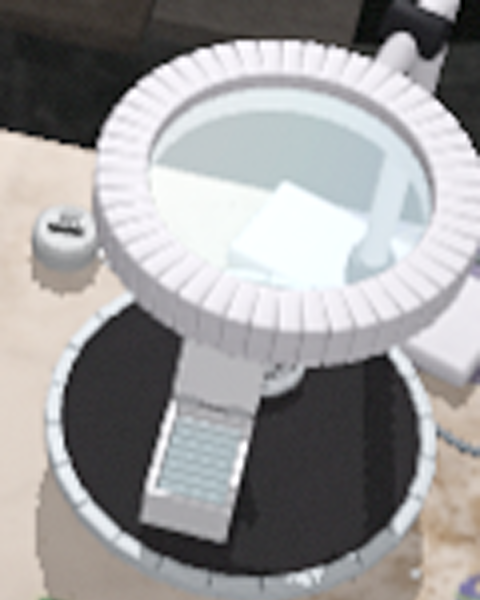

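View pics/scz.png

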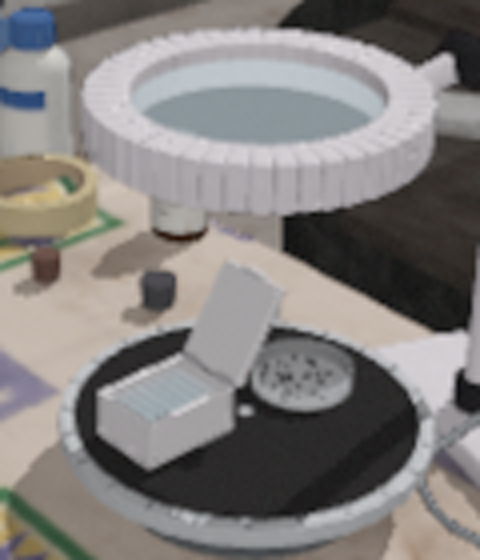

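View pics/topc.png

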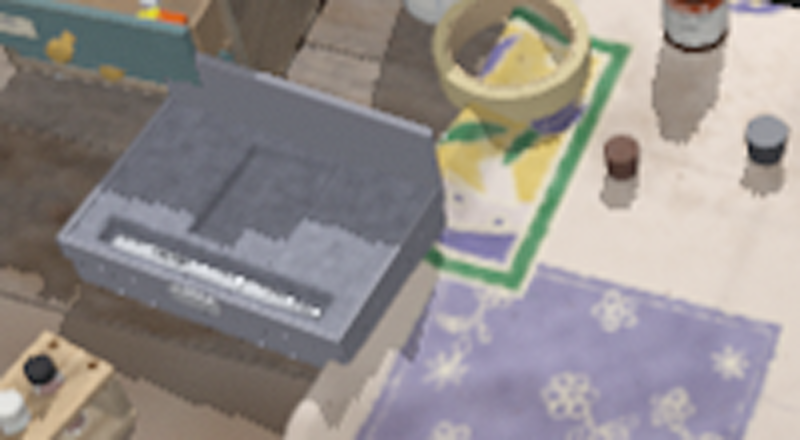

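```bash
python3 - <<'E'
from h import *
def ld(n):
    f=np.load(f'/tmp/{n}0.npz'); C=(f['K'],f['R'],f['t']); return f['im'],f['d'],C
for n,(x0,x1,y0,y1) in {'top':(260,380,110,270),'scene':(230,350,140,280)}.items():
    im,d,C=ld(n); P=cloud(C,d)
    g=im.max(-1)
    # disc rim: dark points z ~0.045
    sub=np.zeros(d.shape,bool); sub[y0:y1,x0:x1]=1
    m=sub&(abs(P[...,2]-.045)<.012)&(d>0)&(g<70)
    pts=P[m]; print(n,'black disc z med',np.median(pts[:,2]),len(pts),'x',pts[:,0].min(),pts[:,0].max(),'y',pts[:,1].min(),pts[:,1].max())
    # ring head top
    m=sub&(P[...,2]>.2)&(P[...,2]<.28)&(d>0); p=P[m]; print(' head',len(p),p.min(0),p.max(0))
    t=p[abs(p[:,2]-.241)<.006][:,:2].astype(np.float32)
    if len(t)>10: print(' encl',cv2.minEnclosingCircle(t))
    # box
    m=sub&(P[...,2]>.058)&(P[...,2]<.15)&(d>0)&(g>100)
    p=P[m]
    for lo in np.arange(.055,.15,.01):
        q=p[(p[:,2]>=lo)&(p[:,2]<lo+.01)]
        if len(q)>3: print('  z',round(lo,3),len(q),q.mean(0).round(4),q.min(0).round(3),q.max(0).round(3))
for n,uv in {'top':{'ftl':(148,492),'ftr':(240,505),'fbl':(140,522),'fbr':(228,543),'hl':(178,400),'hr':(258,412)}}.items():
    im,d,C=ld(n)
    for k,(u,v) in uv.items():
        z=.045 if 'b' in k else .073
        print(k,ray(C,u/4+260-.4,v/4+110-.4,z).round(4))
im,d,C=ld('scene')
for k,(u,v,z) in {'ftl':(97,396,.073),'ftr':(153,424,.073),'fbl':(100,435,.045),'fbr':(152,467,.045),'hr':(233,388,.073),'hbr':(232,430,.045)}.items():
    print(k,ray(C,u/4+230-.4,v/4+140-.4,z).round(4))
E
```

```text
top black disc z med 0.04562872960865903 3107 x 0.5235832089450514 0.6840672594005184 y -0.21671252703514654 -0.027560049327296568
 head 6580 [ 0.52925167 -0.21048896  0.20055024] [ 0.7619385  -0.03388725  0.25412088]
 encl ((0.6479727029800415, -0.13577598333358765), 0.12098266184329987)
  z 0.055 152 [ 0.5694 -0.1088  0.0626] [ 0.542 -0.146  0.058] [ 0.652 -0.087  0.065]
  z 0.065 465 [ 0.5743 -0.1086  0.0701] [ 0.542 -0.131  0.065] [ 0.61  -0.086  0.075]
  z 0.075 139 [ 0.6048 -0.1083  0.0794] [ 0.541 -0.13   0.075] [ 0.617 -0.086  0.085]
  z 0.085 110 [ 0.6164 -0.1091  0.09  ] [ 0.61  -0.13   0.085] [ 0.624 -0.087  0.095]
  z 0.095 49 [ 0.6202 -0.1032  0.0974] [ 0.615 -0.129  0.095] [ 0.625 -0.087  0.103]
scene black disc z med 0.044067094144478194 1857 x 0.525605812710273 0.7560047668807712 y -0.21624114056054144 -0.0292546396467297
 head 3587 [ 0.52872948 -0.2128057   0.21395617] [ 0.74209753 -0.0352122   0.25124202]
 encl ((0.632530927658081, -0.13131742179393768), 0.10492096096277237)
  z 0.055 174 [ 0.6125 -0.041   0.0622] [ 0.541 -0.176  0.058] [0.794 0.289 0.065]
  z 0.065
[... 206 characters left out ...]
 0.085] [0.795 0.305 0.095]
  z 0.095 146 [0.6743 0.0184 0.0996] [ 0.617 -0.172  0.095] [0.794 0.3   0.105]
  z 0.105 130 [ 0.6715 -0.0016  0.1101] [ 0.622 -0.171  0.105] [0.786 0.294 0.115]
  z 0.115 110 [0.6806 0.0234 0.1194] [ 0.628 -0.168  0.115] [0.789 0.291 0.125]
  z 0.125 35 [0.7726 0.2869 0.1264] [0.757 0.271 0.125] [0.788 0.304 0.128]
ftl [ 0.5429 -0.0881  0.073 ]
ftr [ 0.549 -0.134  0.073]
fbl [ 0.5418 -0.0864  0.045 ]
fbr [ 0.5429 -0.1325  0.045 ]
hl [ 0.6025 -0.0897  0.073 ]
hr [ 0.6074 -0.1312  0.073 ]
ftl [ 0.5396 -0.0917  0.073 ]
ftr [ 0.5462 -0.1309  0.073 ]
fbl [ 0.5428 -0.0898  0.045 ]
fbr [ 0.5462 -0.1304  0.045 ]
hr [ 0.6018 -0.1321  0.073 ]
hbr [ 0.6024 -0.1319  0.045 ]
```

```bash
python3 - <<'E'
from h import *
def ld(n):
    f=np.load(f'/tmp/{n}0.npz'); C=(f['K'],f['R'],f['t']); return f['im'],f['d'],C
im,d,C=ld('top'); P=cloud(C,d)
o=lambda u,v,z:ray(C,u/4+60-.4,v/4+140-.4,z).round(4)
for k,(u,v,z) in {'FL':(60,238,.042),'FR':(340,345,.042),'BR':(443,205,.042),'well nl':(190,225,.04),'well fl':(252,148,.04),'stopper':(620,150,.015),'weight':(767,140,.015),'tape':(515,60,.012),'purpleTR':(778,325,0),'purpleTL':(545,265,0)}.items(): print(k,o(u,v,z))
# right/left side edges of the box in top
g=im.astype(int).min(-1)
L=[];Rr=[]
for v in range(214,232):
    row=g[v,285:330]; idx=np.where(row>95)[0]
    # subpixel by threshold 95
    i0=idx[0];i1=idx[-1]
    a=285+i0-(row[i0]-95)/(row[i0]-row[i0-1]); b=285+i1+(row[i1]-95)/(row[i1]-row[i1+1])
    L.append((a,v));Rr.append((b,v)); 
for n,E in(('L',L),('R',Rr)):
    w=np.array([ray(C,u,v,.073)[:2] for u,v in E]); print(n,w[0].round(4),w[-1].round(4),np.polyfit(w[:,0],w[:,1],1), w[:,1].round(4))
im,d,C=ld('scene')
o=lambda u,v,z:ray(C,u/4+230-.4,v/4+140-.4,z).round(4)
for k,(u,v,z) in {'dish l':(250,375,.057),'dish r':(355,370,.057),'dish t':(303,338,.057),'dish b':(303,400,.057),'lidTL':(232,262,.128),'lidTR':(283,290,.128)}.items(): print(k,o(u,v,z))
def look(yaw,pit):
    d=np.array([np.cos(pit)*np.cos(yaw),np.cos(pit)*np.sin(yaw),-np.sin(pit)])
    y=np.array([-np.sin(yaw),np.cos(yaw),0]); return d,y
from scipy.spatial.transform import Rotation as Ro
for s in (1,-1):
  for pit in np.radians([35,45,50,55,60]):
    dd,y=look(0,pit); y=y*s; x=np.cross(y,dd); q=Ro.from_matrix(np.stack([x,y,dd],1)).as_quat()[[3,0,1,2]]
    g=np.array([.566,-.11,.071]); print(s,round(np.degrees(pit)), [ (None if (j:=kin.inverse_kinematics(g-dd*b,q)) is None else np.round(j,2).tolist()) for b in (.054,.154,.204)])
E
```

```text
FL [0.5031 0.4002 0.042 ]
FR [0.4844 0.2244 0.042 ]
BR [0.5862 0.2089 0.042 ]
well nl [0.5333 0.3376 0.04  ]
well fl [0.5931 0.3295 0.04  ]
stopper [0.6724 0.1369 0.015 ]
weight [0.7053 0.0566 0.015 ]
tape [0.7223 0.223  0.012 ]
purpleTR [0.5915 0.0153 0.    ]
purpleTL [0.5915 0.1542 0.    ]
L [ 0.5894 -0.0848] [ 0.5459 -0.085 ] [ 0.00744416 -0.08897573] [-0.0848 -0.0845 -0.0841 -0.0846 -0.0851 -0.0846 -0.0846 -0.0849 -0.0847
 -0.0846 -0.0848 -0.0852 -0.0849 -0.0846 -0.085  -0.0849 -0.0846 -0.085 ]
R [ 0.6032 -0.1294] [ 0.5602 -0.1313] [ 0.02819643 -0.14734359] [-0.1294 -0.1305 -0.1305 -0.1306 -0.1309 -0.131  -0.1308 -0.1309 -0.1313
 -0.1314 -0.131  -0.1311 -0.1313 -0.1314 -0.1312 -0.1312 -0.1313 -0.1313]
dish l [ 0.635  -0.1108  0.057 ]
dish r [ 0.685  -0.1447  0.057 ]
dish t [ 0.6864 -0.1013  0.057 ]
dish b [ 0.6405 -0.1478  0.057 ]
lidTL [ 0.6284 -0.0998  0.128 ]
lidTR [ 0.6287 -0.1397  0.128 ]
1 35 [None, None, None]
1 45 [[0.26, 0.53, -0.15, 2.42, 3.22, 0.59, -1.49], None, None]
1 50 [[1.09, 0.86, -1.18, 2.33, 2.2, 0.67, -0.14], None, None]
1 55 [[0.93, 0.68, -0.97, 2.29, 2.1, 0.46, -0.18], [0.98, 0.34, -0.93, 2.37, 1.87, 0.18, -0.09], None]
1 60 [[0.75, 0.57, -0.76, 2.25, 1.86, 0.31, -0.04], [1.01, 0.36, -0.99, 2.3, 1.15, 0.25, 0.63], [-0.32, 0.06, 0.49, 2.38, -0.54, 0.21, 2.23]]
-1 35 [None, None, None]
-1 45 [[0.97, 0.76, -0.98, 2.38, 2.57, 0.64, 2.59], None, None]
-1 50 [[0.79, 0.62, -0.78, 2.34, 2.56, 0.46, 2.47], None, None]
-1 55 [[0.61, 0.53, -0.57, 2.31, 2.52, 0.29, 2.42], [-0.11, 0.21, 0.28, 2.43, 4.09, 0.18, 0.74], None]
-1 60 [[0.59, 0.51, -0.56, 2.26, 2.03, 0.21, 2.88], [-0.36, 0.23, 0.56, 2.37, -1.33, 0.2, -0.15], [-0.5, 0.06, 0.68, 2.39, -0.61, 0.22, -0.84]]
```

```bash
cat >> h.py <<'E'
from scipy.spatial.transform import Rotation as Ro
def ori(yaw,pit,s=1):
    "tool pitched pit (rad) below horizontal, heading yaw; jaws horizontal, s=1 camera underneath/near robot"
    d=np.array([np.cos(pit)*np.cos(yaw),np.cos(pit)*np.sin(yaw),-np.sin(pit)])
    y=s*np.array([-np.sin(yaw),np.cos(yaw),0]); x=np.cross(y,d)
    return Ro.from_matrix(np.stack([x,y,d],1)).as_quat()[[3,0,1,2]],d
def shot(n,f,crop=None):
    C=cal(n); im,d=camera(n); np.savez(f'/tmp/{f}.npz',im=im,d=d,K=C[0],R=C[1],t=C[2])
    cv2.imwrite(f'pics/{f}.png',cv2.resize(im,(800,600),interpolation=cv2.INTER_CUBIC)); return im,d,C
def ld(f):
    f=np.load(f'/tmp/{f}.npz'); return f['im'],f['d'],(f['K'],f['R'],f['t'])
def st():
    s=env.get_state(); print('t',round(s['time'],2),'tcp',np.round(s['tcp_pos'],4),'F',np.round(s['force'],2),'open',round(s['opening'],4),'q',np.round(s['qpos'],2)); return s
E
python3 - <<'E'
from h import *
q,d=ori(-.05,np.pi/2-.001)
env.reach([.55,.30,.30],q); st()
shot('wrist','w1'); st()
E
```

```text
t 1.62 tcp [0.5493 0.3016 0.3   ] F [ 0.8  -0.   -0.84] open 0.0852 q [-0.64  0.4   0.05  1.69 -0.02  1.06  0.94]
t 1.68 tcp [0.5492 0.3018 0.3   ] F [0.15 0.32 0.32] open 0.0851 q [-0.64  0.4   0.05  1.68 -0.02  1.06  0.94]
```

View pics/w1.png

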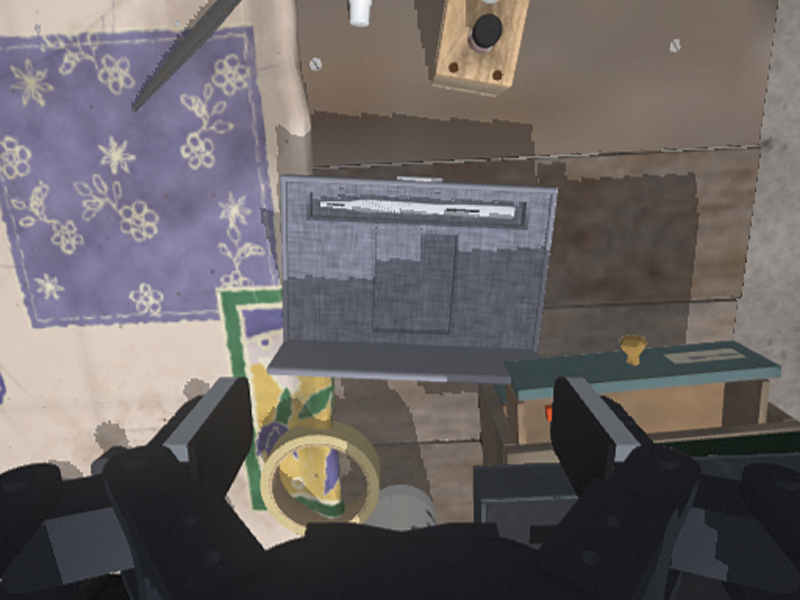

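The wrist view shows the case frame from (283,178) to (557,188). The well's corners are near (375,234), (456,236), (449,332) and (374,330). I'll zoom in to refine these.

```bash
python3 - <<'E'
from h import *
im,d,C=ld('w1')
c=im[105:250,165:365]; cv2.imwrite('pics/w1z.png',cv2.resize(cv2.convertScaleAbs(c,alpha=1.6),None,fx=4,fy=4,interpolation=cv2.INTER_CUBIC))
E
```

```text
(no output)
```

View pics/w1z.png

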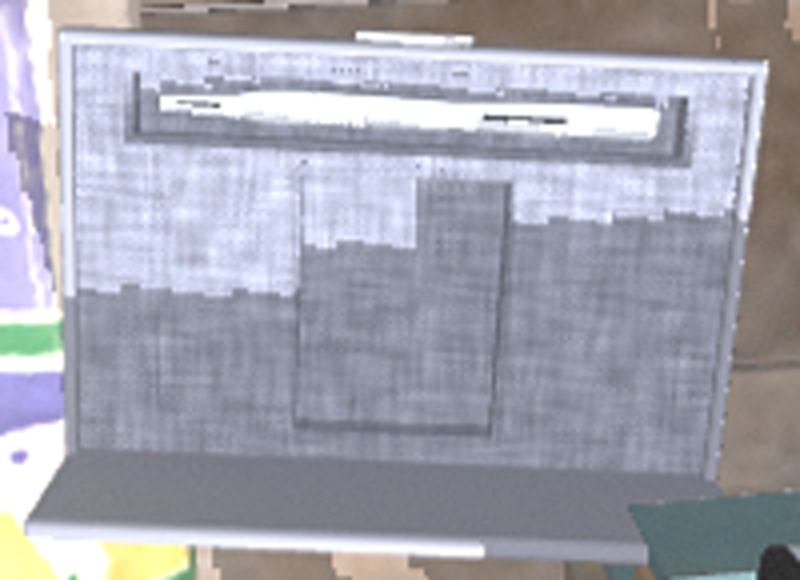

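```bash
python3 - <<'E'
from h import *
im,d,C=ld('w1')
o=lambda u,v,z:ray(C,u/4+165-.375,v/4+105-.375,z)
pts={'padNL':(76,46,.042),'padNR':(752,74,.042),'padFL':(76,456,.042),'padFR':(716,478,.042),'wNL':(302,168,.04),'wNR':(513,180,.04),'wFR':(492,436,.04),'wFL':(294,431,.04)}
W={k:o(*p) for k,p in pts.items()}
for k in W: print(k,W[k].round(4))
n=lambda a,b:np.linalg.norm(W[a]-W[b])
print(n('padNL','padNR'),n('padFL','padFR'),n('wNL','wNR'),n('wFL','wFR'),n('wNL','wFL'),n('wNR','wFR'))
c=sum(W[k] for k in W if k[0]=='w')/4; print('well c',c)
for a,b in(('padNR','padNL'),('padFR','padFL'),('wNR','wNL'),('wFR','wFL')):
    v=W[b]-W[a]; print('yaw',np.arctan2(-v[0],v[1]))
for a,b in(('padNL','padFL'),('padNR','padFR'),('wNL','wFL'),('wNR','wFR')):
    v=W[b]-W[a]; print('yawx',np.arctan2(v[1],v[0]))
P=cloud(C,d); print(np.median(P[150:185,245:280,2]),np.median(P[190:200,190:230,2]))
m=(P[...,2]>.05)&(P[...,2]<.085)&(d>0); m[:,:165]=0;m[:,340:]=0;m[:200]=0;m[250:]=0
p=P[m];print(len(p),p.min(0),p.max(0))
E
```

```text
padNL [0.4901 0.2337 0.042 ]
padNR [0.5049 0.4015 0.042 ]
padFL [0.5976 0.2221 0.042 ]
padFR [0.6123 0.3951 0.042 ]
wNL [0.5232 0.2877 0.04  ]
wNR [0.5288 0.3416 0.04  ]
wFR [0.598  0.3347 0.04  ]
wFL [0.594  0.2812 0.04  ]
0.16847049185784305 0.17368901938489598 0.05419638865464656 0.053646350159472334 0.07113713608615575 0.0695377879176316
well c [0.56101959 0.31132797 0.04      ]
yaw 3.053675390599838
yaw 3.056950112411146
yaw 3.0371697320369018
yaw 3.066891590746306
yawx -0.10753869255299976
yawx -0.059152436005466755
yawx -0.09144297129840903
yawx -0.09939543940638877
0.02750246529303727 0.039427802100398354
2223 [0.59629962 0.21871982 0.05000742] [0.6276184  0.38733688 0.08499489]
```

```bash
python3 - <<'E'
from h import *
pit=np.radians(54); q,d=ori(.02,pit)
g=np.array([.562,-.109,.072])
for b in (.054,.08,.11,.124,.14): 
    j=kin.inverse_kinematics(g-d*b,q); print(b,None if j is None else np.round(j,2))
env_ok=False
q2,d2=ori(.02,np.radians(70))
for p in ([.44,.1,.30],[.44,0,.28],[.46,-.05,.27]):
    j=kin.inverse_kinematics(p,q2); print(p,None if j is None else np.round(j,2))
try:
    env.movel([.45,.05,.29],.25,rot=q2); st()
    env.movel(g-d*.124,.2,rot=q); st()
    shot('wrist','w2')
except env.PlanningError as e: print('ERR',e); st()
E
```

```text
0.054 [ 1.08  0.82 -1.18  2.3   2.03  0.61  0.  ]
0.08 [ 1.1   0.73 -1.17  2.33  2.    0.54 -0.02]
0.11 [ 1.13  0.61 -1.16  2.35  1.95  0.44 -0.03]
0.124 [ 1.14  0.55 -1.16  2.36  1.92  0.39 -0.02]
0.14 [ 1.15  0.48 -1.15  2.37  1.89  0.32 -0.02]
[0.44, 0.1, 0.3] [-0.58 -0.03  0.13  2.26  0.26  0.61  0.96]
[0.44, 0, 0.28] [-0.44 -0.03  0.26  2.32  0.12  0.52  1.32]
[0.46, -0.05, 0.27] [-0.36  0.03  0.35  2.29 -0.02  0.48  1.59]
t 2.9 tcp [0.4509 0.0514 0.2905] F [-0.01 -0.21 -0.16] open 0.0854 q [-0.47 -0.02  0.17  2.27  0.19  0.56  1.14]
ERR the arm cannot follow that straight line within its joint ranges
t 2.9 tcp [0.4509 0.0514 0.2905] F [-0.01 -0.21 -0.16] open 0.0854 q [-0.47 -0.02  0.17  2.27  0.19  0.56  1.14]
```

```bash
cat > fitfk.py <<'E'
from h import *
from scipy.optimize import least_squares
rng=np.random.default_rng(0); S=[]
while len(S)<220:
    yaw=rng.uniform(-1.2,1.2); pit=rng.uniform(.5,1.57); s=rng.choice([1,-1])
    q,d=ori(yaw,pit,s); r=rng.uniform(.35,.85);a=rng.uniform(-1,1)
    p=np.array([r*np.cos(a),r*np.sin(a),rng.uniform(.05,.5)])
    j=kin.inverse_kinematics(p,q)
    if j is not None: S.append((np.array(j),p,q))
J=np.array([s[0] for s in S]);Pp=np.array([s[1] for s in S]);Q=Ro.from_quat(np.array([s[2] for s in S])[:,[1,2,3,0]])
def fk(th,J):
    # th: 7 rotvec-ish axes(3)+offset(3) chain, final tool rotvec+offset
    J=np.atleast_2d(J); R=Ro.identity(len(J)); p=np.zeros((len(J),3))
    for i in range(7):
        w=th[6*i:6*i+3]; w=w/np.linalg.norm(w); o=th[6*i+3:6*i+6]
        p=p+R.apply(o); R=R*Ro.from_rotvec(J[:,i:i+1]*w)
    p=p+R.apply(th[45:48]); R=R*Ro.from_rotvec(th[42:45])
    return p,R
th0=[]
for i,(w,o) in enumerate([((0,0,-1),(0,0,.15)),((0,1,0),(0,0,.15)),((0,0,-1),(0,0,.2)),((0,1,0),(0,0,.2)),((0,0,-1),(0,0,.2)),((0,1,0),(0,0,.2)),((0,0,-1),(0,0,.1))]): th0+=list(w)+list(o)
th0+=[0,0,0.01,0,0,.15]
def res(th):
    p,R=fk(th,J); return np.r_[((p-Pp)*5).ravel(),(Q.inv()*R).as_rotvec().ravel()]
best=None
for z7 in (0,np.pi/2,np.pi,-np.pi/2):
    t=np.array(th0);t[44]=z7+.01
    r=least_squares(res,t,max_nfev=150)
    print(z7,r.cost)
    if best is None or r.cost<best.cost: best=r
p,R=fk(best.x,J); print('max pos err',abs(p-Pp).max(),'rot',(Q.inv()*R).magnitude().max())
np.save('fk.npy',best.x); print(best.x.reshape(8,6).round(3))
E
python3 fitfk.py
```

```text
0 3.7642497555646274e-19
1.5707963267948966 3.78755878395318e-19
3.141592653589793 3.808468700864733e-19
-1.5707963267948966 3.775904635070205e-19
max pos err 6.419376141764133e-11 rot 1.061019638005851e-10
[[ 0.    -0.    -2.383  0.    -0.    -0.07 ]
 [ 0.     2.125  0.    -0.     0.785  0.357]
 [ 0.     0.    -2.233 -0.    -0.816  0.36 ]
 [ 0.     1.081  0.    -0.    -0.158  0.182]
 [ 0.     0.    -1.144  0.     0.127  0.497]
 [ 0.     0.238  0.    -0.    -0.36  -0.025]
 [-0.     0.    -1.743  0.     0.36  -0.018]
 [ 0.    -0.     1.571 -0.    -0.     0.272]]
```

```bash
cat > fkik.py <<'E'
from h import *
from scipy.optimize import least_squares
TH=np.load('fk.npy')
LO=np.array([-2.96,-.34,-1.41,.24,-1.37,.17,-2.96]);HI=np.array([2.96,2.1,1.46,2.44,4.51,1.92,2.96])
def fk(J,full=False):
    R=Ro.identity(); p=np.zeros(3); pts=[]
    for i in range(7):
        w=TH[6*i:6*i+3]; w=w/np.linalg.norm(w)
        p=p+R.apply(TH[6*i+3:6*i+6]); R=R*Ro.from_rotvec(J[i]*w); pts.append((p,R))
    p=p+R.apply(TH[45:48]); R=R*Ro.from_rotvec(TH[42:45])
    return (p,R,pts) if full else (p,R)
zs=np.cumsum(TH[:42].reshape(7,6)[:,5])  # heights along straight arm
def links(J):
    "world points: shoulder, elbow, wrist, tcp  (axis points, lateral gauge removed)"
    p,R,pts=fk(J,True)
    cum=np.cumsum(TH[:42].reshape(7,6)[:,3:6],0)
    out=[]
    for i in (1,3,5):
        pi,Ri=pts[i]; lat=cum[i]*[1,1,0]
        w=TH[6*i:6*i+3]; w/np.linalg.norm(w)
        out.append(pi-Ri.apply(lat))   # lateral offset lies along the joint axis (y)
    return out+[p],R
def ik(p,q,seed):
    Rq=Ro.from_quat(np.asarray(q)[[1,2,3,0]])
    f=lambda J:(lambda r:np.r_[(r[0]-p)*5,(Rq.inv()*r[1]).as_rotvec(),1e-4*(J-seed)])(fk(J))
    r=least_squares(f,np.clip(seed,LO+.03,HI-.03),bounds=(LO+.02,HI-.02),max_nfev=200)
    pp,R=fk(r.x); return r.x if np.linalg.norm(pp-p)<3e-4 and (Rq.inv()*R).magnitude()<2e-3 else None
AX=np.array([.633,-.124])
def clear(J):
    """min clearance of tool/forearm points from magnifier disc, lowest z"""
    L,R=links(J); el,wr,tcp=L[1:]; m=9;zmin=9
    d=R.as_matrix()
    P=[(tcp-d[:,2]*b+d[:,0]*sx+d[:,1]*sy) for b in np.linspace(0,.13,6) for sx in(-.04,0,.04) for sy in(-.045,0,.045)]+\
      [(tcp-d[:,2]*b+.055*(d[:,0]*np.cos(a)+d[:,1]*np.sin(a))) for b in np.linspace(.13,.28,5) for a in np.linspace(0,6.3,9)]
    F=[(tcp+d[:,2]*b+d[:,0]*sx+d[:,1]*sy) for b in (.03,.073) for sx in(-.011,.011) for sy in(-.057,.057)]
    rad=[0]*len(P+F); P=P+F
    for t in np.linspace(0,1,8): P.append(wr+(el-wr)*t); rad.append(.07)
    P=np.array(P);rad=np.array(rad)
    r=np.linalg.norm(P[:,:2]-AX,axis=1)
    dr=np.maximum(r-.09,0); dz=np.maximum(np.maximum(.215-P[:,2],P[:,2]-.241),0)
    return (np.hypot(dr,dz)-rad).min(),(P[:,2]-rad).min(), el
E
cat > plan1.py <<'E'
from fkik import *
print(zs)
s=env.get_state();J0=np.array(s['qpos']); print(links(J0)[0]); 
g=np.array([.562,-.109,.072]); rng=np.random.default_rng(1)
for pitd in (50,54,58):
    q,d=ori(.02,np.radians(pitd)); sols=[]
    for k in range(40):
        A=ik(g-d*.124,q,rng.uniform(LO,HI)) if k else ik(g-d*.124,q,J0)
        if A is None: continue
        B=ik(g-d*.054,q,A)
        if B is None or abs(A-B).max()>.8: continue
        mid=[clear(A+(B-A)*t)[0] for t in (0,.5,1)]
        pc=[clear(J0+(A-J0)*t) for t in np.linspace(0,1,15)]
        sols.append((min(c[0] for c in pc),min(c[1] for c in pc),min(mid),np.minimum(A-LO,HI-A).min(),abs(A-J0).max(),A,B))
    sols.sort(key=lambda x:-min(x[0],x[2]))
    seen=[]
    for x in sols:
        if any(abs(x[5]-y).max()<.25 for y in seen): continue
        seen.append(x[5]); print(pitd,np.round(x[:5],3),x[5].round(2),x[6].round(2),clear(x[6])[2].round(2))
        if len(seen)>5: break
E
python3 plan1.py
```

```text
[-0.06991833  0.2871      0.64732743  0.82885416  1.32625025  1.30139091
  1.28375347]
[array([-8.72080186e-14, -9.99200722e-14,  2.87100000e-01]), array([-0.00351969, -0.00226004,  0.82886139]), array([0.33826376, 0.10552859, 0.52065491]), array([0.45091684, 0.05140829, 0.29050318])]
50 [0.038 0.025 0.036 0.021 1.827] [ 1.29  0.78 -1.39  2.41  2.01  0.63  0.01] [ 1.16  0.95 -1.28  2.33  2.15  0.74 -0.01] [ 0.15 -0.4   0.63]
50 [0.038 0.063 0.036 0.028 2.002] [ 1.17  0.59 -1.19  2.41  2.19  0.45 -0.25] [ 1.05  0.79 -1.1   2.34  2.28  0.59 -0.24] [ 0.17 -0.32  0.69]
50 [0.024 0.093 0.036 0.021 2.264] [ 1.01  0.47 -0.97  2.42  2.45  0.35 -0.57] [ 0.88  0.65 -0.87  2.35  2.49  0.47 -0.55] [ 0.19 -0.25  0.73]
54 [0.029 0.085 0.029 0.075 1.784] [ 1.09  0.51 -1.1   2.37  1.97  0.34 -0.09] [ 0.99  0.72 -1.04  2.3   2.12  0.5  -0.15] [ 0.17 -0.29  0.71]
54 [0.029 0.037 0.029 0.02  1.748] [ 1.28  0.74 -1.39  2.36  1.81  0.6   0.17] [ 1.14  0.92 -1.28  2.3   1.99  0.71  0.1 ] [ 0.15 -0.38  0.64]
54 [0.015 0.104 0.029 0.067 1.995] [ 0.94  0.42 -0.9   2.37  2.18  0.24 -0.35] [ 0.86  0.63 -0.87  
[... 358 characters left out ...]
2 0.09  0.02  0.126 1.549] [ 1.08  0.5  -1.1   2.31  1.6   0.34  0.25] [ 0.95  0.68 -1.    2.27  1.89  0.45  0.03] [ 0.18 -0.27  0.72]
58 [0.022 0.046 0.02  0.02  1.727] [ 1.26  0.73 -1.39  2.31  1.61  0.61  0.34] [ 1.11  0.87 -1.25  2.26  1.82  0.67  0.21] [ 0.16 -0.36  0.66]
58 [0.01  0.108 0.02  0.02  1.477] [ 0.87  0.39 -0.83  2.32  1.66  0.19  0.14] [ 0.81  0.59 -0.82  2.27  2.01  0.33 -0.14] [ 0.19 -0.21  0.75]
58 [0.    0.109 0.02  0.021 4.139] [-0.14  0.29  0.33  2.38  4.33  0.19 -2.64] [-0.23  0.5   0.43  2.34  4.02  0.34 -2.38] [0.26 0.06 0.76]
58 [0.    0.109 0.02  0.021 4.261] [-0.84  0.92  1.44  2.42  4.45  1.04 -2.93] [-0.77  1.05  1.28  2.36  4.27  1.06 -2.89] [0.36 0.32 0.53]
```

```bash
python3 - <<'E'
from h import *
im,d,C=ld('scene0');P=cloud(C,d)
for u,v in((440,50),(440,200),(420,350),(480,100),(480,300),(500,200),(400,370),(340,340),(250,350),(370,350)): print(u,v,d[v,u].round(3),P[v,u].round(3))
im,d,C=ld('top0');P=cloud(C,d)
for u,v in((330,330),(345,315),(385,350),(460,290),(10,350),(60,350)): print('top',u,v,P[v,u].round(3))
im,d,C=ld('w1');P=cloud(C,d)
for u,v in((83,70),(110,40),(145,5)): print('knife',P[v,u].round(3))
E
```

```text
440 50 0.219 [ 0.318 -0.545  0.525]
440 200 0.243 [ 0.316 -0.565  0.442]
420 350 0.291 [ 0.315 -0.576  0.323]
480 100 0.208 [ 0.315 -0.573  0.504]
480 300 0.24 [ 0.314 -0.603  0.39 ]
500 200 0.222 [ 0.323 -0.594  0.451]
400 370 0.313 [ 0.316 -0.565  0.291]
340 340 0.594 [ 0.456 -0.405  0.092]
250 350 0.592 [ 0.346 -0.329  0.082]
370 350 0.691 [ 0.55  -0.401  0.   ]
top 330 330 [ 0.394 -0.196  0.001]
top 345 315 [ 0.433 -0.218  0.001]
top 385 350 [ 0.37  -0.295  0.041]
top 460 290 [ 0.495 -0.4    0.099]
top 10 350 [0.084 0.053 0.544]
top 60 350 [ 0.367  0.63  -0.741]
knife [0.438 0.121 0.   ]
knife [0.411 0.158 0.006]
knife [0.381 0.199 0.007]
```

```bash
python3 - <<'E'
from fkik import *
q,d=ori(.02,np.radians(54)); g=np.array([.562,-.109,.072])
A=ik(g-d*.124,q,np.array([1.09,.51,-1.1,2.37,1.97,.34,-.09])); B=ik(g-d*.054,q,A)
J0=np.array(env.get_state()['qpos'])
for t in np.linspace(0,1,9): c=clear(J0+(A-J0)*t); print(np.round(c[:2],3),fk(J0+(A-J0)*t)[0].round(3))
env.goto_joints(A.tolist()); st(); shot('wrist','w2'); shot('top','t2')
E
```

```text
[0.098 0.218] [0.451 0.051 0.291]
[0.064 0.186] [0.46  0.009 0.265]
[0.051 0.158] [ 0.467 -0.028  0.24 ]
[0.037 0.133] [ 0.472 -0.059  0.216]
[0.031 0.11 ] [ 0.476 -0.081  0.194]
[0.032 0.093] [ 0.479 -0.096  0.175]
[0.038 0.085] [ 0.481 -0.104  0.164]
[0.039 0.089] [ 0.485 -0.108  0.162]
[0.029 0.107] [ 0.489 -0.11   0.172]
t 4.68 tcp [ 0.4894 -0.1101  0.1724] F [ 0.18 -0.35  1.01] open 0.0855 q [ 1.09  0.51 -1.09  2.36  1.97  0.34 -0.09]
```

View pics/w2.png

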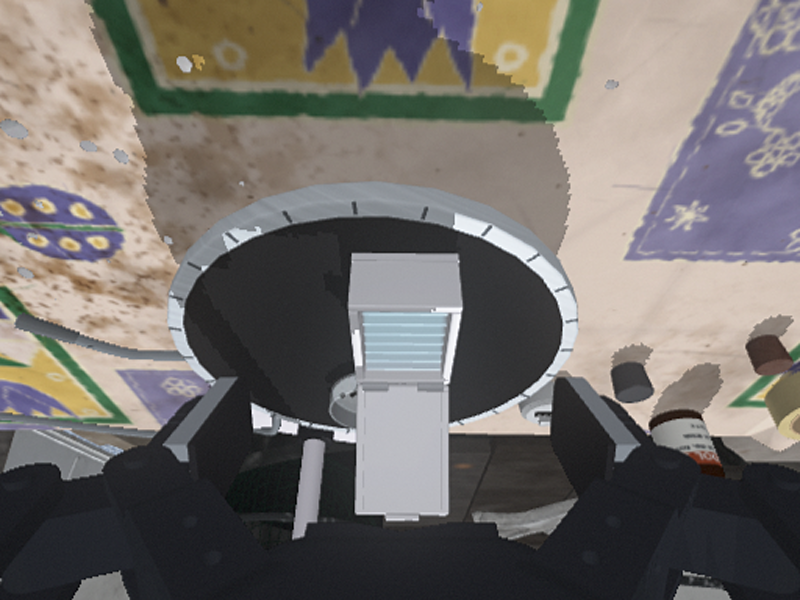

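View pics/t2.png

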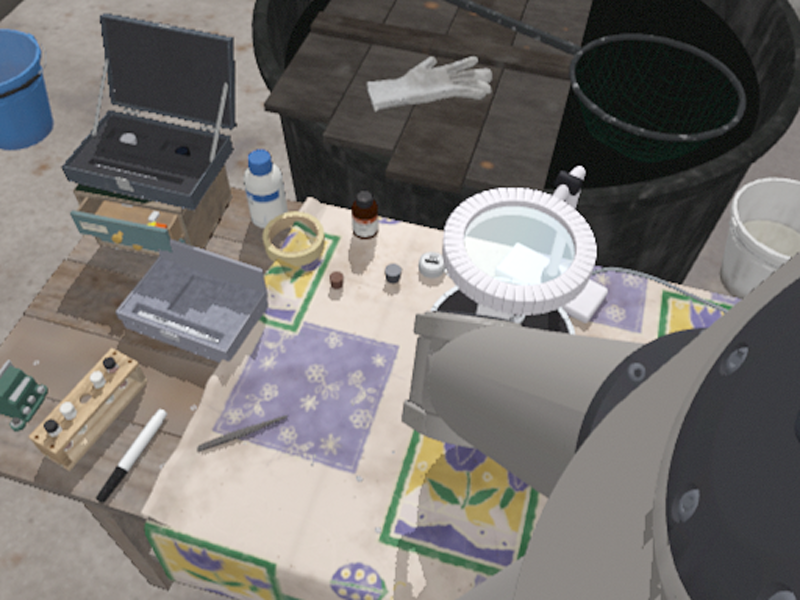

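The close wrist view shows the box's front bottom edge from (352,254) to (459,255), its rim from (349,306) to (462,311), and the hinge near row 384.

```bash
python3 - <<'E'
from h import *
im,d,C=ld('w2')
cv2.imwrite('pics/w2z.png',cv2.resize(im[150:340,200:320],None,fx=4,fy=4,interpolation=cv2.INTER_CUBIC)[:600])
P=cloud(C,d)
s=.64
for k,(u,v,z) in {'fbl':(352,254,.045),'fbr':(459,255,.045),'ftl':(349,306,.073),'ftr':(462,311,.073),'hl':(357,382,.073),'hr':(450,385,.073)}.items(): print(k,ray(C,u*s-.2,v*s-.2,z).round(4))
for v in (165,180,190,197): print('front face',v,P[v,[230,258,290]].round(4).tolist())
for v in (250,270,290,310,320): print('lid',v,P[v,[236,258,280]].round(4).tolist())
E
```

```text
fbl [ 0.5434 -0.1278  0.045 ]
fbr [ 0.5431 -0.0836  0.045 ]
ftl [ 0.5423 -0.1272  0.073 ]
ftr [ 0.5446 -0.0844  0.073 ]
hl [ 0.5998 -0.1269  0.073 ]
hr [ 0.6018 -0.0834  0.073 ]
front face 165 [[0.5425, -0.1244, 0.0481], [0.5427, -0.1066, 0.0476], [0.5424, -0.0862, 0.0475]]
front face 180 [[0.542, -0.1238, 0.0611], [0.5422, -0.1067, 0.0606], [0.5426, -0.087, 0.0599]]
front face 190 [[0.543, -0.1234, 0.0681], [0.5425, -0.1067, 0.0683], [0.5425, -0.0875, 0.068]]
front face 197 [[0.5445, -0.1233, 0.0723], [0.5448, -0.1067, 0.0718], [0.5437, -0.0877, 0.0724]]
lid 250 [[0.6064, -0.1215, 0.0741], [0.6055, -0.1052, 0.0743], [0.6064, -0.0888, 0.0737]]
lid 270 [[0.6137, -0.1212, 0.0865], [0.6139, -0.105, 0.0863], [0.6131, -0.0889, 0.0865]]
lid 290 [[0.6218, -0.1209, 0.0984], [0.6212, -0.1049, 0.0985], [0.6213, -0.0888, 0.0984]]
lid 310 [[0.6291, -0.1207, 0.1105], [0.6292, -0.1047, 0.1103], [0.6288, -0.0887, 0.1104]]
lid 320 [[0.6332, -0.1206, 0.1162], [0.6335, -0.1046, 0.1161], [0.6326, -0.0887, 0.1163]]
```

View pics/w2z.png

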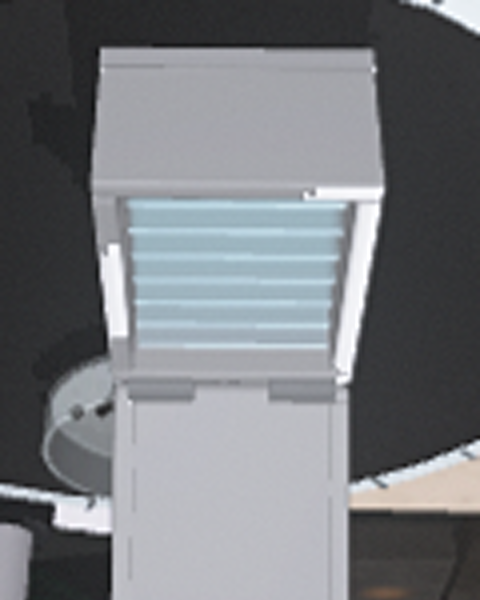

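```bash
python3 - <<'E'
from fkik import *
q,d=ori(0.0,np.radians(54)); g=np.array([.562,-.1068,.0725])
print(env.movel(g-d*.054,.12,rot=q,stop_force=6)); st(); shot('wrist','w3')
E
```

```text
False
t 5.52 tcp [ 0.5301 -0.1065  0.1164] F [-0.12  0.35  1.26] open 0.0855 q [ 0.99  0.73 -1.06  2.31  2.1   0.53 -0.15]
```

View pics/w3.png

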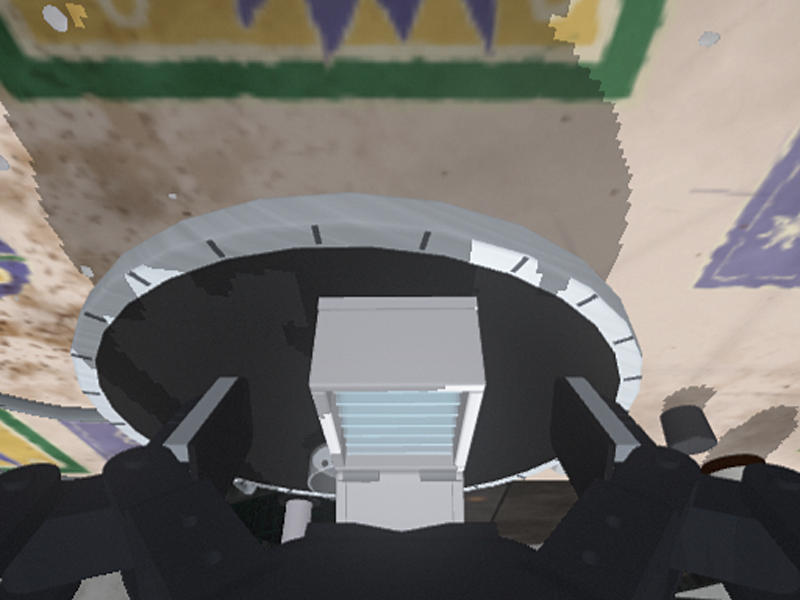

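The box sits centred between the pads: its sides are at columns 317 and 480, the pad tips at 238 and 566. Gripping now.

```bash
python3 - <<'E'
from fkik import *
env.grip(0.038,25); st(); shot('wrist','w4')
E
```

```text
t 6.03 tcp [ 0.5304 -0.1068  0.1167] F [-2.62 -1.27  6.84] open 0.0433 q [ 0.99  0.73 -1.06  2.31  2.1   0.54 -0.15]
```

View pics/w4.png

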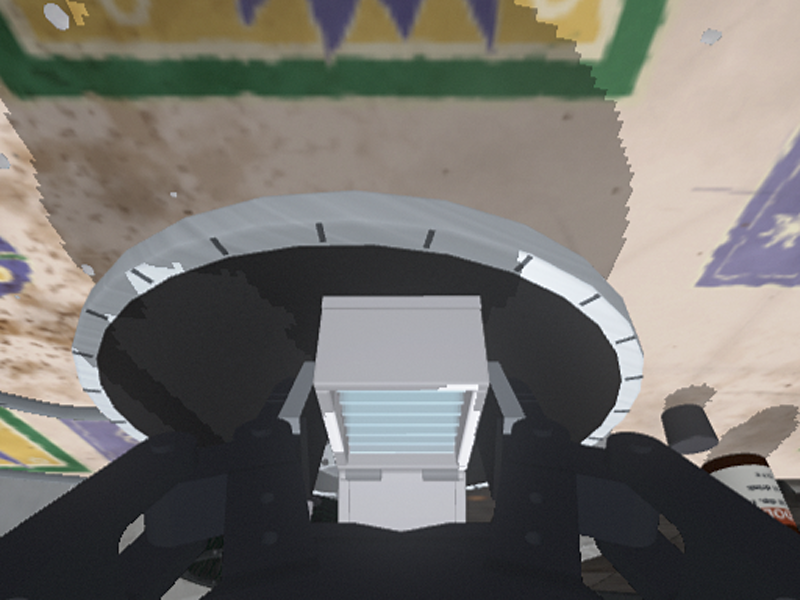

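```bash
python3 - <<'E'
from fkik import *
p=np.array(env.get_state()['tcp_pos']); q,d=ori(0.0,np.radians(54))
print(env.movel(p+[0,0,.04],.08)); st()
try:
    env.movel([.528,.09,.157],.12); st()
except env.PlanningError as e:
    print(e)
    for y in np.linspace(-.106,.09,6): 
        j=kin.inverse_kinematics([.528,y,.157],q); print(y,None if j is None else np.round(j,2))
shot('top','t5'); shot('wrist','w5'); shot('scene','s5')
E
```

```text
False
t 6.73 tcp [ 0.5301 -0.107   0.1563] F [-0.24  0.34 -1.38] open 0.0432 q [ 1.    0.6  -1.05  2.29  1.95  0.42 -0.07]
t 8.53 tcp [0.528  0.0892 0.1569] F [-0.21 -0.5  -1.64] open 0.0433 q [ 0.57  0.66 -1.17  2.3   1.83  0.8  -0.34]
```

View pics/s5.png

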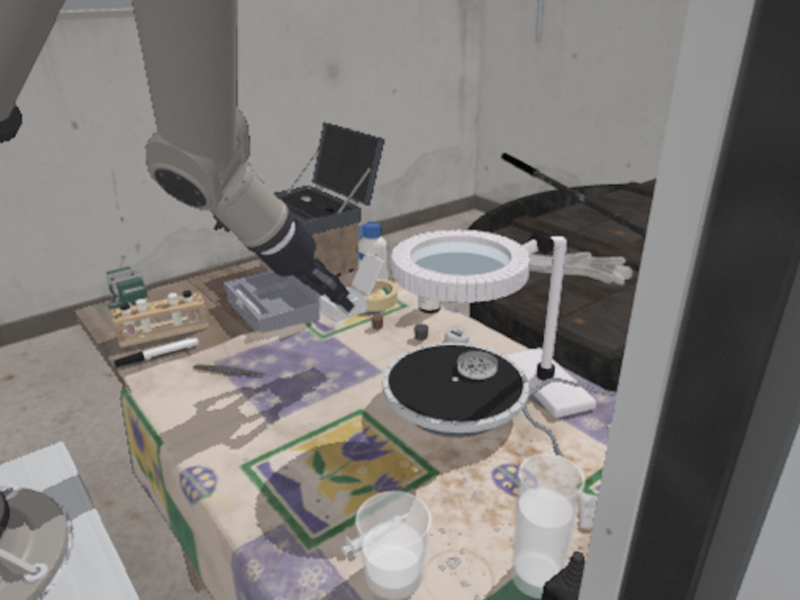

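View pics/t5.png

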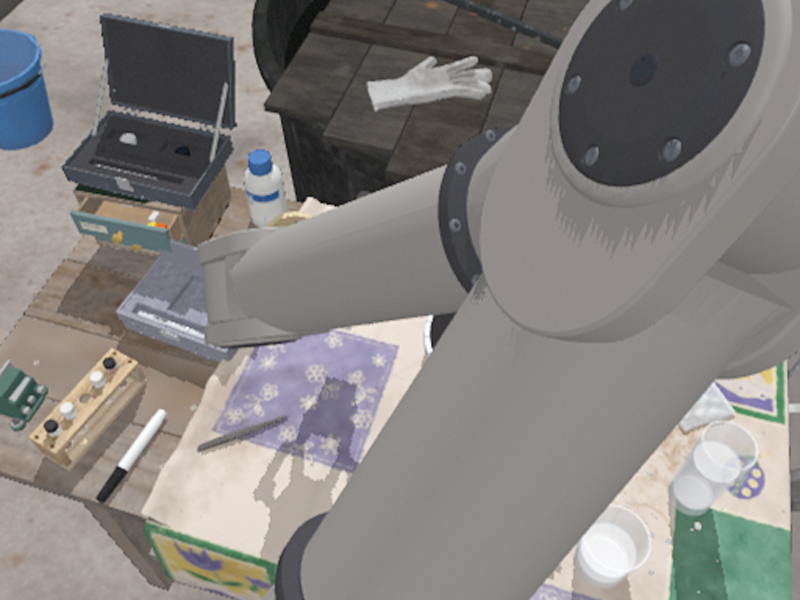

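```bash
python3 - <<'E'
from fkik import *
print(env.movel([.528,.09,.082],.10)); print(env.movel([.528,.09,.068],.02,stop_force=4)); s=st()
env.dwell(.1); env.grip(.085); st()
q,d=ori(0.0,np.radians(54)); p=np.array(s['tcp_pos'])
env.movel(p-d*.03,.1); 
env.movel(p-d*.11,.2); st(); shot('wrist','w6')
E
```

```text
False
True
t 10.12 tcp [0.528  0.0899 0.0716] F [-0.84 -0.85  4.38] open 0.0433 q [ 0.49  0.88 -1.07  2.32  2.08  0.94 -0.5 ]
t 10.71 tcp [0.5275 0.0895 0.0711] F [-0.08 -0.09 -0.85] open 0.0849 q [ 0.49  0.88 -1.07  2.32  2.08  0.94 -0.5 ]
t 11.71 tcp [0.4641 0.0894 0.1604] F [-0.21  0.54  0.58] open 0.0845 q [ 0.61  0.62 -1.27  2.43  1.83  0.84 -0.45]
```

View pics/w6.png

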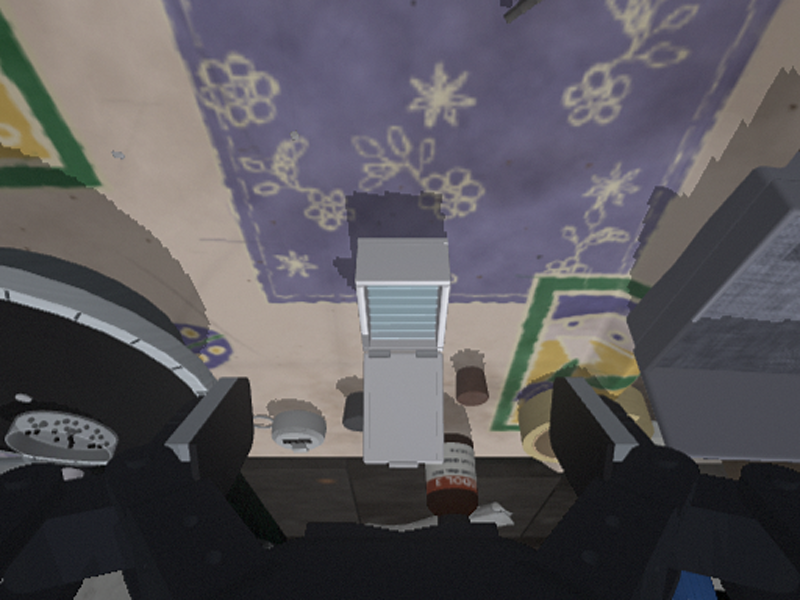

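The box stands upright with its lid open. Its front is at row 240, the rim at about row 283 and the hinge at row 348. Measuring its pose here.

```bash
python3 - <<'E'
from h import *
im,d,C=ld('w6'); P=cloud(C,d)
s=.64
for k,(u,v,z) in {'fbl':(358,239,.0),'fbr':(447,238,.0),'ftl':(357,285,.028),'ftr':(450,282,.028),'hl':(363,348,.028),'hr':(444,345,.028)}.items(): print(k,ray(C,u*s-.2,v*s-.2,z).round(4))
for v in (158,165,172): print('front',v,P[v,[234,258,280]].round(4).tolist())
for v in (232,250,270,290): print('lid',v,P[v,[237,258,280]].round(4).tolist())
E
```

```text
fbl [0.5414 0.0695 0.    ]
fbr [0.5407 0.1131 0.    ]
ftl [0.5432 0.0704 0.028 ]
ftr [0.5412 0.1129 0.028 ]
hl [0.5957 0.07   0.028 ]
hr [0.5929 0.1136 0.028 ]
front 158 [[0.5401, 0.0738, 0.0069], [0.5409, 0.0918, 0.0061], [0.5411, 0.1084, 0.0059]]
front 165 [[0.5414, 0.074, 0.0128], [0.5416, 0.0918, 0.0127], [0.5407, 0.108, 0.0135]]
front 172 [[0.5408, 0.0743, 0.0204], [0.5407, 0.0917, 0.0205], [0.5408, 0.1077, 0.0204]]
lid 232 [[0.6048, 0.0738, 0.0317], [0.6061, 0.0919, 0.031], [0.6035, 0.1106, 0.0326]]
lid 250 [[0.6132, 0.0739, 0.0445], [0.6136, 0.0918, 0.0443], [0.6113, 0.1105, 0.0455]]
lid 270 [[0.6232, 0.0739, 0.0581], [0.6229, 0.0918, 0.0583], [0.6202, 0.1103, 0.0596]]
lid 290 [[0.6312, 0.0741, 0.0725], [0.6326, 0.0918, 0.072], [0.6297, 0.1102, 0.0731]]
```

```bash
python3 - <<'E'
from fkik import *
env.grip(0.0,20)
J0=np.array(env.get_state()['qpos']); 
q,_=ori(0.02,np.pi/2-1e-3); T=np.array([.666,.0917,.24])
for seed in (J0,np.array([-.4,.5,.1,1.7,0,.95,1.1]),np.array([.2,.6,-.6,1.7,.8,1,0.3])):
    B=ik(T,q,seed)
    if B is None: print('none'); continue
    ch=B-J0; print(B.round(2),[ (fk(J0+ch*t)[0]+.073*fk(J0+ch*t)[1].as_matrix()[:,2]).round(3).tolist()+[round(clear(J0+ch*t)[0],3)] for t in np.linspace(0,1,7)])
print(np.round(kin.inverse_kinematics(T,q),2)); st()
E
```

```text
[ 0.52  0.89 -1.26  1.57  0.86  1.33  0.74] [[0.506, 0.09, 0.102, np.float64(0.131)], [0.558, 0.08, 0.116, np.float64(0.097)], [0.597, 0.072, 0.126, np.float64(0.076)], [0.624, 0.067, 0.134, np.float64(0.061)], [0.642, 0.068, 0.142, np.float64(0.057)], [0.655, 0.077, 0.152, np.float64(0.061)], [0.666, 0.092, 0.167, np.float64(0.07)]]
[-0.26  0.53  0.05  1.62 -0.03  0.99  1.38] [[0.506, 0.09, 0.102, np.float64(0.131)], [0.522, 0.035, 0.071, np.float64(0.096)], [0.53, -0.0, 0.059, np.float64(0.068)], [0.54, -0.011, 0.062, np.float64(0.043)], [0.564, 0.003, 0.079, np.float64(0.03)], [0.606, 0.039, 0.112, np.float64(0.043)], [0.666, 0.092, 0.167, np.float64(0.07)]]
[ 0.32  0.67 -0.83  1.58  0.53  1.13  0.96] [[0.506, 0.09, 0.102, np.float64(0.131)], [0.548, 0.064, 0.104, np.float64(0.09)], [0.578, 0.045, 0.107, np.float64(0.062)], [0.601, 0.038, 0.113, np.float64(0.047)], [0.62, 0.044, 0.123, np.float64(0.047)], [0.641, 0.063, 0.141, np.float64(0.051)], [0.666, 0.092, 0.167, np.float64(0.07)]]
[ 0.45  0.78 -1.07  1.57  0.72  1.23  0.83]
t 12.53 tcp [0.4634 0.0899 0.1606] F [-0.74 -0.36 -0.59] open 0.0002 q [ 0.61  0.62 -1.27  2.43  1.83  0.84 -0.45]
```

```bash
python3 - <<'E'
from fkik import *
J0=np.array(env.get_state()['qpos']); q,_=ori(0.02,np.pi/2-1e-3)
B=ik(np.array([.668,.0917,.24]),q,J0); env.goto_joints(B.tolist()); st()
N=env.nose_length; y=.0917
def tip(cx,z,v=.1,**k): return env.movel([cx+.011,y,z+N],v,**k)
try:
    print(tip(.657,.060,.15,stop_force=6)); st()
    for c in ((.609,.071),(.592,.073),(.583,.070),(.575,.066),(.568,.060),(.563,.053)):
        print(tip(*c,.08,stop_force=6)); 
    st(); shot('scene','s7'); shot('wrist','w7')
except env.PlanningError as e: print(e); st()
E
```

```text
t 13.65 tcp [0.6671 0.0919 0.2394] F [-0.35 -0.23  0.49] open 0.0003 q [ 0.49  0.85 -1.19  1.56  0.81  1.29  0.78]
False
t 14.52 tcp [0.6684 0.0922 0.1336] F [-0.4   0.06  0.41] open 0.0 q [ 0.46  0.96 -1.1   1.63  0.92  1.16  0.71]
False
False
False
False
False
False
t 16.7 tcp [0.5735 0.0915 0.1251] F [ 0.5  -0.38  0.26] open -0.0001 q [ 0.52  0.87 -1.14  1.87  0.93  1.05  0.59]
```

View pics/w7.png

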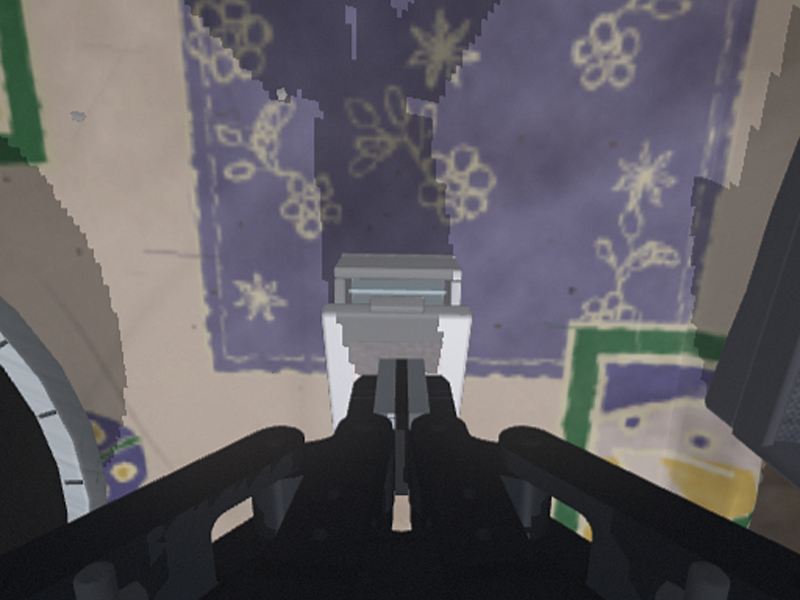

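View pics/s7.png

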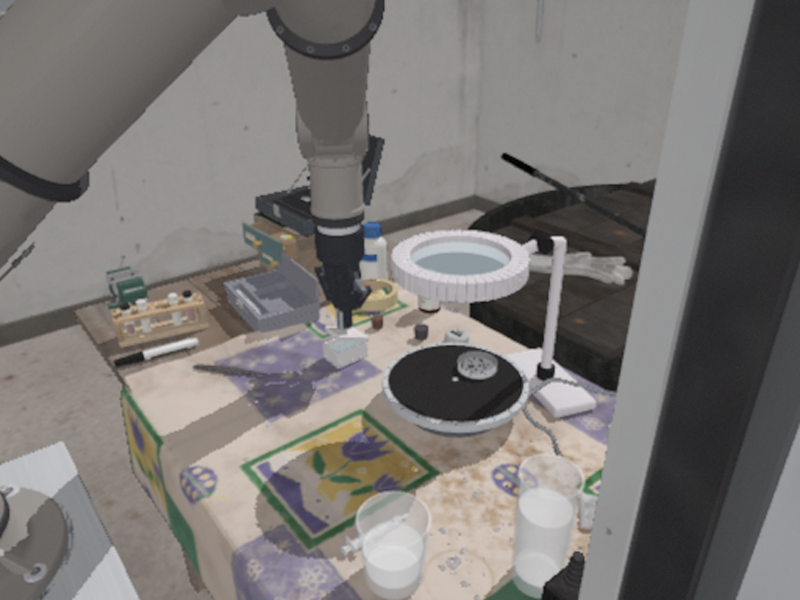

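The lid is folded to roughly 25°: its free edge is at row 312 in the wrist view, just short of the box front at row 262. I'll follow it down and press it shut.

```bash
python3 - <<'E'
from fkik import *
N=env.nose_length; y=.0917
def tip(cx,z,v=.1,**k): return env.movel([cx+.011,y,z+N],v,**k)
print(tip(.554,.046,.06,stop_force=8)); 
print(tip(.548,.0375,.05,stop_force=8)); st()
print(tip(.546,.030,.02,stop_force=8)); s=st()
p=np.array(s['tcp_pos']); env.movel(p+[0,0,.01],.05); env.movel([.545,.0917,.22],.2); st()
shot('wrist','w8')
E
```

```text
False
False
t 17.5 tcp [0.5587 0.0916 0.1098] F [0.61 0.35 0.29] open -0.0 q [ 0.52  0.88 -1.13  1.91  0.95  1.02  0.55]
True
t 17.77 tcp [0.5589 0.092  0.1084] F [-1.27 -1.33  7.18] open 0.0005 q [ 0.52  0.88 -1.12  1.91  0.96  1.02  0.55]
t 18.8 tcp [0.5447 0.091  0.219 ] F [-0.17 -0.78 -0.23] open -0.0002 q [ 0.62  0.74 -1.27  1.88  0.78  1.15  0.65]
```

View pics/w8.png

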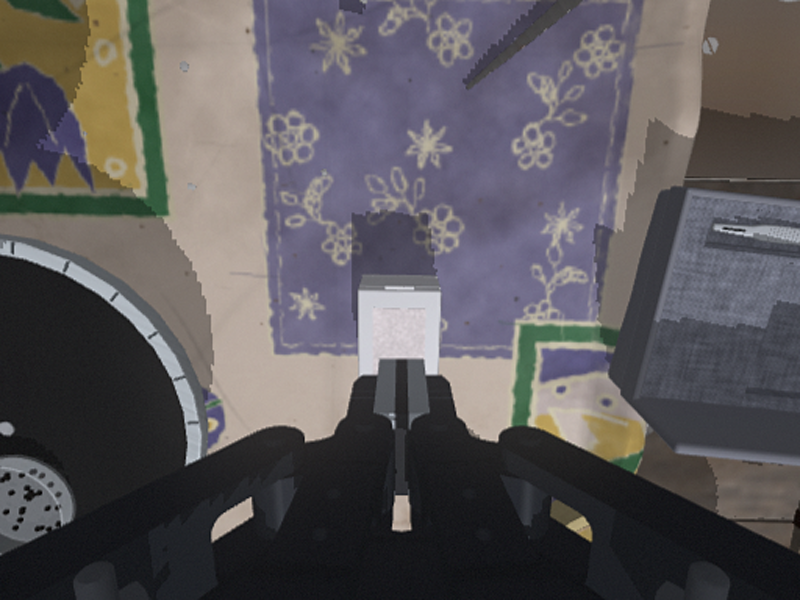

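The lid is shut: the fingertips stopped at z≈0.036. Now I'll measure the box and grip it from above.

```bash
python3 - <<'E'
from fkik import *
im,d,C=ld('w8'); P=cloud(C,d); s=.64
for k,(u,v,z) in {'fl':(359.5,291,.036),'fr':(440.5,290.5,.036),'bl':(361,368,.036),'br':(440,370,.036)}.items(): print(k,ray(C,u*s-.2,v*s-.2,z).round(4))
m=(P[...,2]>.032)&(P[...,2]<.041)&(d>0); m[:, :225]=0;m[:,290:]=0; m[245:]=0
print('lid z',P[m][:,2].mean(), np.median(P[190:200,240:270,2]),np.median(P[215:225,240:270,2]),m.sum())
rows=[v for v in range(192,232)]
L=np.array([ray(C,np.where(m[v])[0][0]-.5,v,.036)[:2] for v in rows]);R=np.array([ray(C,np.where(m[v])[0][-1]+.5,v,.036)[:2] for v in rows])
print('L',np.polyfit(L[:,0],L[:,1],1),L.mean(0),'R',np.polyfit(R[:,0],R[:,1],1),R.mean(0))
print('front x',P[m][:,0].min())
E
```

```text
fl [0.5417 0.0707 0.036 ]
fr [0.5406 0.1127 0.036 ]
bl [0.5847 0.0714 0.036 ]
br [0.585  0.1143 0.036 ]
lid z 0.035608893592339486 0.03564740149709065 0.035883246798888734 2665
L [-0.00449757  0.07206553] [0.5635748  0.06953081] R [0.00581858 0.10983144] [0.56270643 0.1131056 ]
front x 0.5379559287009562
```

```bash
python3 - <<'E'
from fkik import *
q,_=ori(0.02,np.pi/2-1e-3)
env.grip(.085); env.movel([.571,.0917,.14],.15,rot=q); print(env.movel([.571,.0917,.088],.08,stop_force=6)); st()
env.grip(.038,30); st()
env.movel([.571,.0917,.16],.1); st()
try:
    qc,_=ori(-.088,np.pi/2-1e-3)
    env.movel([.5615,.3115,.19],.2,rot=qc); st()
except env.PlanningError as e: print(e)
shot('wrist','w9'); shot('scene','s9'); shot('top','t9')
E
```

```text
False
t 21.14 tcp [0.5711 0.092  0.0882] F [-0.12  0.01 -0.17] open 0.085 q [ 0.5   0.91 -1.09  1.88  0.98  1.    0.55]
t 21.6 tcp [0.5713 0.0917 0.0884] F [-0.23 -0.53  3.67] open 0.0429 q [ 0.5   0.91 -1.09  1.88  0.98  1.    0.55]
t 22.47 tcp [0.5707 0.0914 0.1595] F [ 0.3  -0.26 -1.16] open 0.043 q [ 0.55  0.83 -1.18  1.86  0.88  1.09  0.61]
t 23.73 tcp [0.5619 0.3101 0.1894] F [-0.14 -0.09 -1.26] open 0.0437 q [ 0.13  0.84 -1.14  1.68  0.83  1.18  0.25]
```

View pics/w9.png

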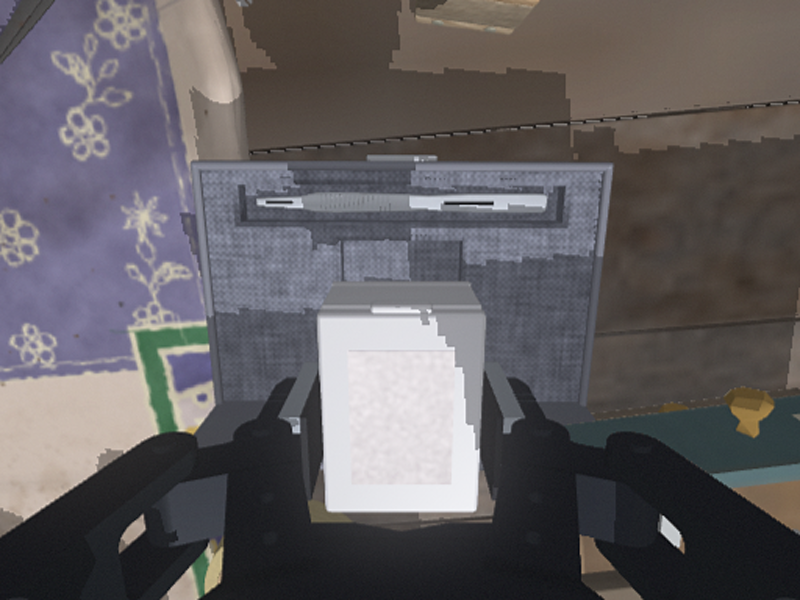

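View pics/s9.png

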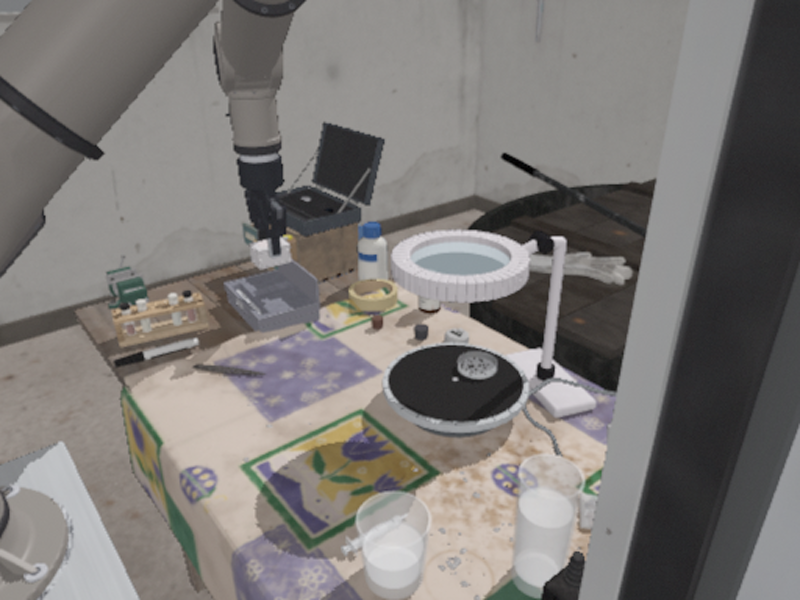

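```bash
python3 - <<'E'
from h import *
im,d,C=ld('w9'); s=.64
cv2.imwrite('pics/w9z.png',cv2.resize(cv2.convertScaleAbs(im[95:215,190:330],alpha=1.5),None,fx=5,fy=5,interpolation=cv2.INTER_CUBIC))
zb=.1894-.0884
R={k:ray(C,u*s-.2,v*s-.2,z) for k,(u,v,z) in {'wNL':(342.5,241,.04),'wNR':(463,241,.04),'frNL':(200,169,.042),'frNR':(607,171,.042),'bBL':(333,284,zb),'bBR':(470,283,zb),'tFL':(319,309,zb+.036),'tFR':(485,310,zb+.036),'tBL':(326,512,zb+.036),'tBR':(478,511,zb+.036)}.items()}
for k in R: print(k,R[k].round(4))
print('top c',sum(R[k] for k in('tFL','tFR','tBL','tBR'))/4)
E
```

```text
wNL [0.5252 0.2887 0.04  ]
wNR [0.5298 0.3413 0.04  ]
frNL [0.4895 0.2332 0.042 ]
frNR [0.5054 0.4027 0.042 ]
bBL [0.5301 0.292  0.101 ]
bBR [0.5337 0.3361 0.101 ]
tFL [0.528  0.2934 0.137 ]
tFR [0.532  0.3353 0.137 ]
tBL [0.5881 0.2875 0.137 ]
tBR [0.5916 0.3306 0.137 ]
top c [0.55992245 0.31170986 0.137     ]
```

View pics/w9z.png

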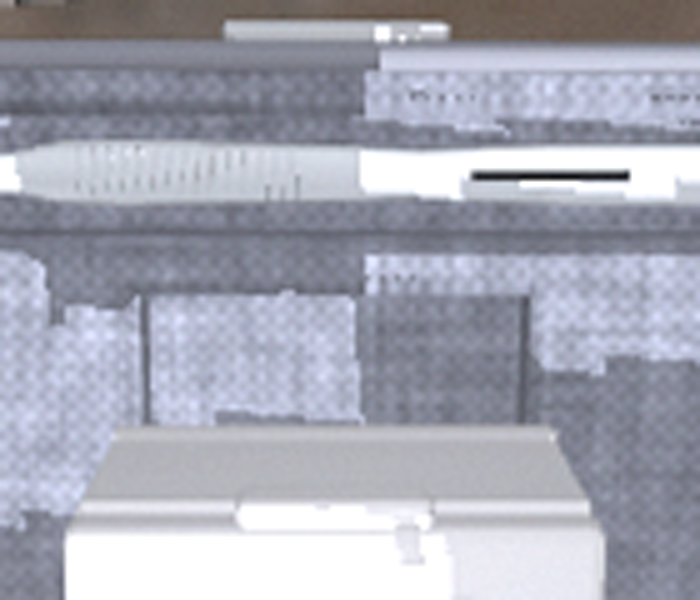

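Box and well agree to about 1 mm, with yaw parallel. Lowering the box in.

```bash
python3 - <<'E'
from fkik import *
env.movel([.5625,.3110,.145],.1); st()
print(env.movel([.5625,.3110,.112],.025,stop_force=6)); st(); shot('wrist','w10')
E
```

```text
t 24.48 tcp [0.5623 0.3112 0.1446] F [ 0.48  0.27 -1.87] open 0.0432 q [ 0.11  0.89 -1.1   1.71  0.88  1.12  0.22]
True
t 25.52 tcp [0.5624 0.311  0.1164] F [-1.31 -0.96  4.34] open 0.0436 q [ 0.1   0.92 -1.07  1.72  0.92  1.09  0.2 ]
```

View pics/w10.png

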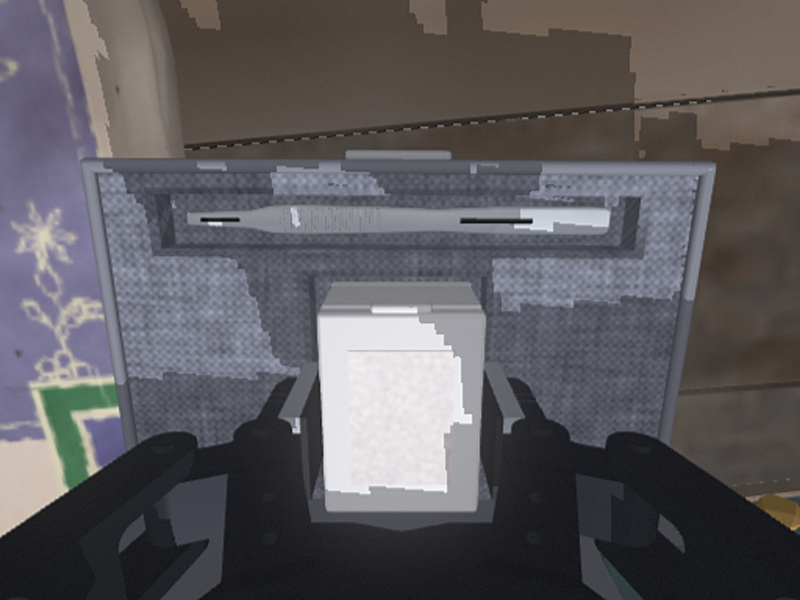

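The box stopped at TCP z=0.1164, which is exactly the expected floor contact. Releasing it, retreating and checking.

```bash
python3 - <<'E'
from fkik import *
env.grip(.085); st()
env.movel([.5624,.311,.135],.05); env.movel([.54,.311,.29],.25); st()
shot('wrist','w11'); shot('scene','s11')
im,d,C=ld('w11'); P=cloud(C,d)
m=(P[...,2]>.052)&(P[...,2]<.08)&(d>0)&(im.min(-1)>140)&(np.hypot(P[...,0]-.5625,P[...,1]-.311)<.05)
p=P[m]; print(m.sum(),p.mean(0),np.percentile(p[:,2],[2,50,98]))
(c,wh,a)=cv2.minAreaRect(p[:,:2].astype(np.float32)*1000); print(c,wh,a)
A=np.c_[p[:,:2]-p[:,:2].mean(0),np.ones(len(p))]; print('plane',np.linalg.lstsq(A,p[:,2],rcond=None)[0])
E
```

```text
t 26.06 tcp [0.5619 0.3102 0.1152] F [ 0.21 -0.32  0.01] open 0.0848 q [ 0.1   0.93 -1.07  1.72  0.92  1.09  0.2 ]
t 27.38 tcp [0.54   0.3101 0.2884] F [ 0.02  0.04 -0.15] open 0.0851 q [ 0.18  0.73 -1.24  1.65  0.71  1.3   0.3 ]
2722 [0.55937305 0.31260955 0.06359529] [0.06205064 0.06362559 0.06519065]
(560.4247436523438, 312.6788330078125) (43.25892639160156, 61.498985290527344) 84.19768524169922
plane [ 0.00403826 -0.00036618  0.06359529]
```

View pics/w11.png

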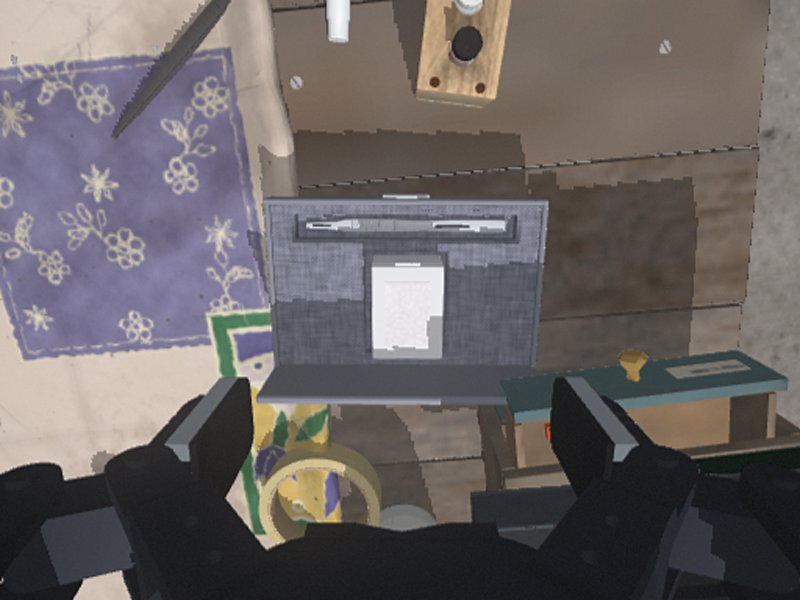

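View pics/s11.png

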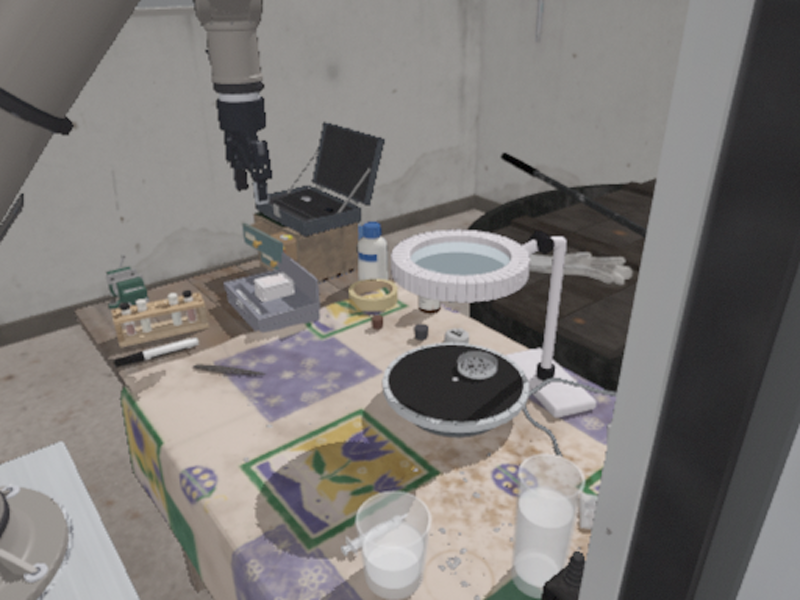

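The box sits level in the well with its lid shut. Its top is at z=0.0636 against an expected 0.064, and it spans (372,262) to (443,358) in the wrist view. The dish and the loose items look unmoved.

```bash
python3 -c "
from h import *
print(job.job_done())"
```

```text
the job is handed in; nothing more can be done
None
```

The slide box is in its well in the storage case, upright with the lid shut, and the job was handed in at about 27 s on the robot's clock.

I gripped the box with the tool tilted in below the magnifier's near edge and lifted it clear of the turntable. I set it down on the cloth, folded the lid over with closed fingers, and pressed it shut; the fingertips stopped at 36 mm. I then gripped the box again from above and lowered it into the well.

**Last checks**
- **Depth:** the arm met the well's floor at the expected height, and the box top measured 63.6 mm above the table against an expected 64 mm.
- **Level and lid:** the top is level to within 0.004 rad, and the lid shows shut.
- **Position:** the box is within about 2 mm of the well's centre and in line with it.
- **Surroundings:** in the last pictures the dish, magnifier and loose items looked where they were. I judged this by eye, without measuring each one.
- **Forces:** the highest wrist force I read at any stop was about 7 N.

**Disagreements:** the early estimates of the box's sideways position differed by 2–4 mm between cameras. I used the close wrist view, and both grips came out centred. One planned straight-line move to the box was refused as out of joint range, before anything moved, so I used a different arm configuration.

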